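# Hold the bayonet cap of a solvent tin at its vent position

## Robot

A 7-joint arm with a two-finger parallel gripper is mounted at the origin on the work surface. World frame = base frame: x ahead of the robot, y to its left, z up, the work surface at z = 0. Lengths are in m, angles in rad, forces in N, time in s.
With the tool pointing down it reaches from about 0.425 to 0.925 m from the base axis. Payload 6.8 kg.
Tool frame: the origin (TCP) lies where the fingers leave the gripper's body, on its centre line; the fingertips stand 73 mm ahead of it and the grasp point (between the pads) lies 54 mm ahead of it; z points along the fingers, y is the direction in which the jaws open and shut (so a half turn about z gives the same grasp; the last joint's range is limited). The gripper opens to 85 mm and grips with 20 to 120 N. Pads are 22 mm wide; open, the fingers measure 114 mm over their backs; the gripper's body (76 mm by 85 mm) begins 54 mm behind the grasp point. The pads swing forward as they close: fully open they stand 13 mm farther back than shut.
Start: joints at [-1.335, 0.477, 0.022, 1.555, -0.011, 1.109, -0.083], TCP at [0.228, 0.636, 0.304] pointing down, gripper open.
Joint ranges: [-2.96, 2.96], [-0.34, 2.1], [-1.41, 1.46], [0.24, 2.44], [-1.37, 4.51], [0.17, 1.92], [-2.96, 2.96]. Speed limits (rad/s): [2.39, 2.39, 3.14, 3.14, 3.14, 3.14, 3.14].

## Interface

Orientations are given as a rotation vector (axis times angle).
In Python, from bench import r gives the robot as it stands.
- The arm moves only by the shell command python3 -m handwheel 'ROWS' [FORCE]. ROWS is JSON, a list that holds one entry, the list of rows, each a list of 7 numbers: the shift along the world's x, y, z in m, then the turn, a rotation vector about the world's x, y, z in rad, then the finger opening in m, from 0 to 0.0854. A call has 1 to 10 rows; each row shifts and turns the commanded pose from where the row before left it; what a row does not reach is not made up. A row lasts 1/12 s, in which the tool goes at most 41.7 mm and 7.16 degrees, less where a joint would pass 70% of its speed; a pose out of reach is approached as far as the arm can. A call is refused whole if a number of a shift passes 0.0417 or a number of a turn 0.125, either way. A call with a gripper value outside its range is refused whole. The fingers move at their own pace and stop on an object; FORCE is the grip in N (left out, the last holds). Time passes only in rows, so rows that do not move let the fingers close. It gives the time, the measured TCP pose, the force and the opening at its end, in the units of the state.
- r.get_obs(): the state, without advancing time (a new reading comes with each control period).
- r.grab_frame(name): name is "scene" or "top"; returns (picture, depth): 480x640x3 uint8, red, green, blue; 480x640 float32, m along the optical axis (not along the pixel's ray), 0 where there is no reading.
- r.get_calibration(name): a dict with "vertical_fov" (degrees; the focal length in pixels is half the picture's height over the tangent of half this angle, whatever the lens; pixels are square), "cx", "cy" (the principal point, pixels), "R" (3x3) and "t" (3): a world point X has camera coordinates R X + t. Camera axes: x right, y down, z forward; pixel columns grow to the right and rows downward; lengths in m; the calibration is good to about 2 mm. A picture is of the moment at which its call begins. get_calibration takes no time and is no camera call.
- r.hand_in(): hands the job in, once; it reports no verdict.
Trained networks look in the newest picture that a camera, given by its name, has taken for a name from the list of things; names that differ only in an ending like _2 or _b are one class to them, and where a whole thing is asked for, a point or a joint stands for the part that bears it (a point fixed in the world has none). Each returns a list of dicts, best first, with "p" (0 to 1); they miss things now and then, are a little off and sometimes report something else, mostly with a low value. They report only what shows in the picture. A call takes as long as a camera call. They do not tell look-alikes from the thing itself.
- r.masks_of(label, camera): "pixels" (480x640 bool, what is visible of it) and "at" ([column, row] in pixels, amid what is visible of it).
The state is a dict: "clock": time; "joints": joint angles; "qvel": joint speeds; "tau": joint torques, N m; "tcp_pos": TCP position; "orientation": TCP orientation; "contact_force": force on the tool from outside, world axes, zero at the start; "moment": the same for the moment, N m; "grip_width": finger opening in m.
Only numpy, scipy, OpenCV 4.12 (cv2) and the standard library are available. Lean on these libraries where they do the work, as an engineer would, in place of code of your own. Each camera call takes 0.05 s, during which the arm holds its last target.

## Task

Take the bayonet cap (the one with the straight grip bar) and put it fully home in the open neck of the steel tin, its two lugs going down through the two slots. Then twist it clockwise, as seen from above, half-way to the lock, so that the bar points at the long bar mark (an eighth of a turn, about 45 degrees), and never so far that the lock clicks. The cap springs back when released: finish while still gripping it there, steady and fully down, with everything else on the bench left where it was.

Things in the scene. Friction and masses are not known exactly. Their poses are not given: they have to be found in the camera images.
- cap_grip (a point): Bayonet cap, loose, about 140 g, upright on the bench; it may stand where the round-knobbed plug would. This point: on its axis, middle of its straight grip bar, 34 mm above its underside. Bar 56 mm long (x), 14 mm thick (y), from 19 to 49 mm above the underside, of light metal on a dark disc 80 mm across spanning 14 to 19 mm. z up. Half a turn makes no difference.
- cap_foot (a point): Centre of the cap's underside. Below the disc: a steel plug 49 mm across, 14 mm high, foot chamfered, with two lugs at the very bottom, each 10 mm wide, 6 mm high, reaching 33 mm out from the axis along +x and -x: under the ends of the grip bar, hidden from above by the disc.
- tin_neck (a point): Open neck of a squat bare-metal tin fixed to the bench; the point is on the neck's axis at its top face, 122 mm above the bench. Upright, 84 mm across, bore 52 mm. Two slots, 14 mm wide, run from the bore along +x and -x to 36 mm out, through a 6 mm flange over an 18 mm deep channel where the lugs turn. Cap home: its disc rests on this face, cap_grip 20 mm above the point.
- tin_base (a point): The tin at bench level, under the neck's axis; x and z as tin_neck. Body 160 mm wide (y), 90 mm high, from 75 mm on the -x side to 145 mm on the +x side. A strap handle stands 100 mm out on +x, its top 123 mm above the bench.
- vent_mark (a point): The long bar mark (22 x 6 mm) on the tin's top, 57 mm from the neck's axis: 45 degrees clockwise, seen from above, from the dot mark beside the -x slot. A square mark on the +y side, 90 degrees from the dot, is the lock.
- vent_ring (a joint): Sprung ring in the neck, turned by the lugs: rad, 0 at rest, grows clockwise seen from above, stop at 1.53. The lugs meet it after some 0.08 rad of twist; from then it reads that much less than the cap's twist. It pushes back with 0.07 N m at first, 0.16 at half-way. The lugs meet the sprung lock pin at some 55 degrees of twist; locked at 90. They cannot turn anticlockwise.
- plug: Bystander: loose screw plug of the cap's size and material (disc 80 mm across, 45 mm high) but with a round knob 36 mm across and no lugs. Origin: centre of its underside.
- bottle_a: Bystander: white plastic bottle, 60 mm across, 150 mm high, upright. Origin: centre of its underside.
- bottle_b: Bystander: a second white bottle of the same kind. Origin: centre of its underside.
- beaker: Bystander: grey plastic beaker, 72 mm across, 85 mm high. Origin: centre of its underside.
- tape: Bystander: roll of tape lying flat, 90 mm across, 40 mm high. Origin: centre of its underside.
- wrench: Bystander: steel wrench 170 mm long, lying flat. Origin: under its middle, x along it.
- can_small: Bystander: small red can, 70 mm across, 100 mm high. Origin: centre of its underside.
Not all that is in view belongs to the job. Leave any green or white look-alike of the part that bears cap_grip alone.

How it is judged:
By the outcome, as a careful person would: the job done as asked, in the order asked, and still so for the second after the job is handed in, while the arm keeps its last pose, push and grip.
It also fails if it takes over 42 s, if anything falls off the work surface, if the arm or the gripper's body presses on something with over 40 N, if the wrist force passes 120 N, or if a joint passes its speed limit or range.

## Working session

There is one attempt and no reset: what is moved stays moved. The work goes in short steps, Python scripts to look and compute and a shell command to move; the robot and the scene stay as the last step left them, time stands still between calls to the robot, and variables do not carry over. Pictures are saved under pics/ and viewed, and the job is handed in when it is done.

```bash
ls; mkdir -p pics
python3 - <<'E'
from bench import r
import cv2,numpy as np
o=r.get_obs()
for k,v in o.items(): print(k,np.round(v,4))
for n in("scene","top"):
    p,d=r.grab_frame(n); cv2.imwrite(f"pics/{n}0.png",p[:,:,::-1]); np.save(f"pics/{n}0.npy",d)
    print(n,r.get_calibration(n))
print(r.get_obs()['clock'])
E
```

```text
pics
clock 0.0
joints [-1.3351  0.4778  0.0224  1.5565 -0.0115  1.1093 -0.0831]
qvel [ 0.0006  0.0004  0.0007 -0.0011 -0.0003 -0.0023  0.0003]
tau [-1.00000e-04 -5.96461e+01  1.60810e+00 -2.81190e+01  1.25000e-02
  9.60000e-03 -0.00000e+00]
tcp_pos [0.2274 0.635  0.3029]
orientation [-5.3740e-01 -3.0951e+00  2.9000e-03]
contact_force [0.442  0.5002 0.3621]
moment [ 0.077 -0.013 -0.006]
grip_width 0.0856
scene {'vertical_fov': 46.20766732719174, 'cx': 312.796527788824, 'cy': 240.69438348382423, 'R': array([[-0.73487691,  0.67788284, -0.02075552],
       [ 0.48209488,  0.5006131 , -0.71900699],
       [-0.47701201, -0.53838776, -0.69469286]]), 't': array([ 0.41855605, -0.20809341,  1.87450686])}
top {'vertical_fov': 50.33414836534368, 'cx': 317.2035569701608, 'cy': 247.3136999557811, 'R': array([[-0.01034583, -0.99993993,  0.00362074],
       [-0.99569852,  0.0099684 , -0.0921145 ],
       [ 0.09207288, -0.00455816, -0.99574184]]), 't': array([0.00934079, 0.57725239, 1.25966119])}
0.1
```

View pics/scene0.png

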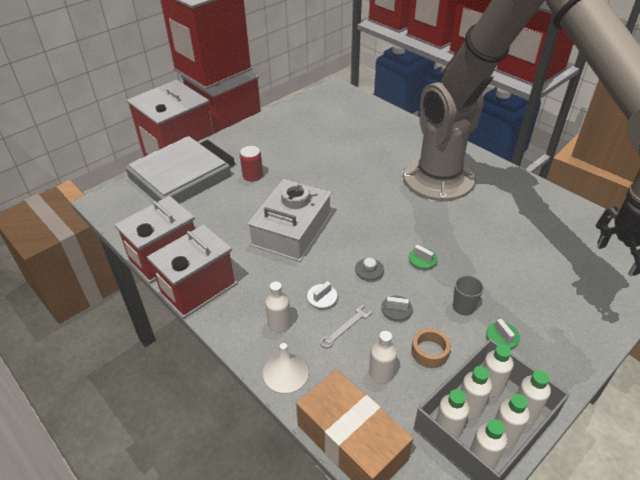

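View pics/top0.png

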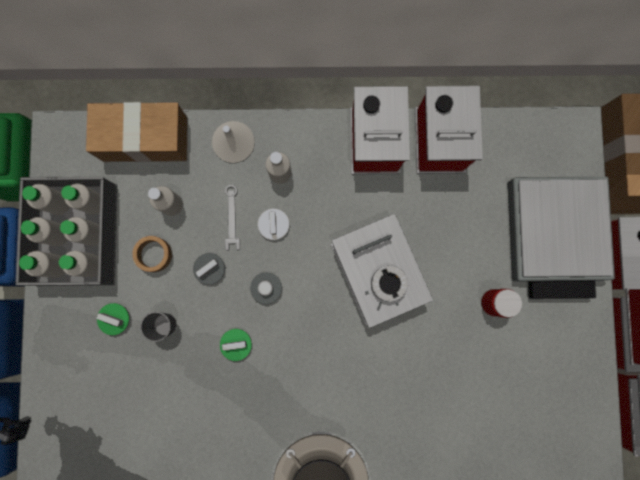

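Five candidates in the top picture:
- Dark disc with a straight light bar at (208,268). This fits the cap.
- Dark disc with a round knob at (265,288). This is the plug.
- White look-alike at (273,224).
- Green look-alikes at (113,319) and (236,345).

I'll confirm with an enlarged crop and measure.

```bash
cat > h.py <<'E'
import numpy as np,cv2
from bench import r
def K(c):
    f=240/np.tan(np.radians(c['vertical_fov']/2)); return f,c['cx'],c['cy']
def ray(n,uv):
    c=r.get_calibration(n);f,cx,cy=K(c)
    d=np.array([(uv[0]-cx)/f,(uv[1]-cy)/f,1.]); R=np.array(c['R'])
    return -R.T@c['t'],R.T@d
def onz(n,uv,z):
    o,d=ray(n,uv); return o+d*(z-o[2])/d[2]
def cloud(n,dep):
    c=r.get_calibration(n);f,cx,cy=K(c)
    v,u=np.mgrid[:480,:640]
    P=np.stack([(u-cx)/f*dep,(v-cy)/f*dep,dep],-1)
    return (P-np.array(c['t']))@np.array(c['R'])
def proj(n,X):
    c=r.get_calibration(n);f,cx,cy=K(c)
    p=np.array(c['R'])@X+c['t']; return np.array([f*p[0]/p[2]+cx,f*p[1]/p[2]+cy])
def tri(uv1,uv2,n1="scene",n2="top"):
    o1,d1=ray(n1,uv1);o2,d2=ray(n2,uv2)
    A=np.stack([d1,-d2],1);s=np.linalg.lstsq(A,o2-o1,rcond=None)[0]
    a=o1+d1*s[0];b=o2+d2*s[1];return (a+b)/2,np.linalg.norm(a-b)
E
python3 - <<'E'
from h import *
for n in("scene","top"):
    for l in("cap_grip","tin_neck","vent_mark"):
        try:
            for m in r.masks_of(l,n): print(n,l,round(m['p'],2),m['at'],m['pixels'].sum())
        except Exception as e: print(l,e)
a=cv2.imread('pics/scene0.png');b=cv2.imread('pics/top0.png')
z=lambda i,u,v,w:cv2.resize(i[v-w:v+w,u-w:u+w],(400,300 if 0 else 400)[:2],interpolation=cv2.INTER_CUBIC)
cv2.imwrite('pics/cap_crop.png',np.hstack([z(a,390,295,45),z(b,225,275,45)]))
cv2.imwrite('pics/tin_crop.png',np.hstack([z(a,292,212,50),z(b,383,272,55)]))
for n in("scene","top"):
    P=cloud(n,np.load(f'pics/{n}0.npy')); np.save(f'pics/P{n}.npy',P)
E
```

```text
scene cap_grip 0.81 [502.7, 335.0] 637
scene cap_grip 0.8 [393.0, 308.0] 555
scene cap_grip 0.8 [321.5, 294.9] 592
scene cap_grip 0.56 [421.3, 255.7] 502
scene tin_neck 0.69 [288.1, 218.7] 4670
scene vent_mark 0.88 [288.9, 220.3] 4569
top cap_grip 0.85 [239.2, 342.2] 822
top cap_grip 0.82 [274.8, 225.0] 797
top cap_grip 0.68 [211.1, 268.7] 850
top cap_grip 0.65 [116.1, 320.7] 834
top cap_grip 0.47 [142.8, 251.1] 694
top tin_neck 0.9 [380.9, 271.5] 6644
top vent_mark 0.7 [385.5, 273.8] 6809
```

View pics/cap_crop.png

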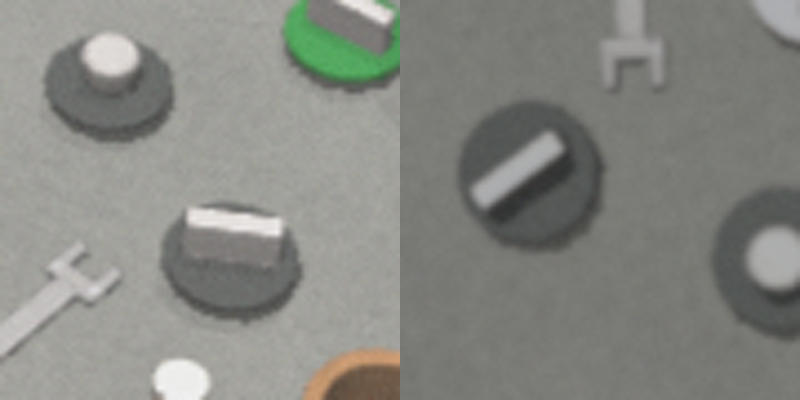

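View pics/tin_crop.png

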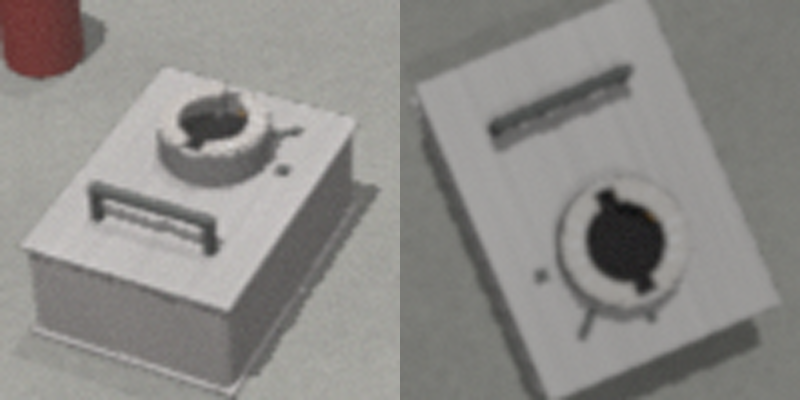

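The crops show the cap as the dark disc with the straight light bar, at scene (395,305) and top (208,268). The round-knobbed one beside it is the plug. On the tin in the top crop, the dot is at (655,318), the long bar at (585,325) and the square at (540,275), so dot to bar to square runs clockwise as described. Now the measurements.

Run:
```python
from h import *
for n in("scene","top"):
    P=np.load(f'pics/P{n}.npy');I=cv2.imread(f'pics/{n}0.png').astype(float)
    # bench z
    c0=np.array([0,0])
    for l,uv in (("cap",(396,305) if n=="scene" else (208,268)),("tin",(291,207) if n=="scene" else (383,272))):
        u,v=uv;w=60
        Q=P[v-w:v+w,u-w:u+w].reshape(-1,3);C=I[v-w:v+w,u-w:u+w].reshape(-1,3)
        b=Q[np.abs(Q[:,2])<.012]; print(n,l,'bench z',np.median(b[:,2]))
        c=onz(n,uv,.03 if l=="cap" else .12)
        k=np.linalg.norm(Q[:,:2]-c[:2],axis=1)<(.06 if l=="cap" else .13)
        print(np.histogram(Q[k,2],bins=np.arange(-.01,.15,.005)))
        if l=="cap":
            br=k&(Q[:,2]>.035)&(C.min(1)>130); 
            xy=Q[br];m=xy.mean(0);ct,sz,an=cv2.minAreaRect((xy[:,:2]*1000).astype(np.float32));
            print('bar',br.sum(),m,np.median(xy[:,2]),ct,sz,an, 'pca',np.degrees(np.arctan2(*np.linalg.svd(xy[:,:2]-m[:2])[2][0][::-1])))
            ds=k&(Q[:,2]>.01)&(Q[:,2]<.025);print('disc',ds.sum(),cv2.minEnclosingCircle((Q[ds,:2]*1000).astype(np.float32)))
        else:
            nk=k&(Q[:,2]>.115)&(Q[:,2]<.13)
            print('neck',nk.sum(),np.median(Q[nk],axis=0))
            tp=k&(Q[:,2]>.085)&(Q[:,2]<.096)
            print('top',np.median(Q[tp,2]),cv2.minAreaRect((Q[tp,:2]*1000).astype(np.float32)))
```

```text
scene cap bench z 0.0014963029742239393
(array([  4, 187, 458,  45,  10, 176, 187,  35,  27,  26,  36,  58,  51,
         2,   0,   0,   0,   0,   0,   0,   0,   0,   0,   0,   0,   0,
         0,   0,   0,   0,   0]), array([-0.01 , -0.005,  0.   ,  0.005,  0.01 ,  0.015,  0.02 ,  0.025,
        0.03 ,  0.035,  0.04 ,  0.045,  0.05 ,  0.055,  0.06 ,  0.065,
        0.07 ,  0.075,  0.08 ,  0.085,  0.09 ,  0.095,  0.1  ,  0.105,
        0.11 ,  0.115,  0.12 ,  0.125,  0.13 ,  0.135,  0.14 ,  0.145]))
bar 113 [0.53050426 0.27737488 0.04940158] 0.04995779175229358 (529.9335327148438, 277.72906494140625) (20.16852569580078, 53.775535583496094) 39.74258041381836 pca 127.43083355870094
disc 373 ((531.2345581054688, 275.75341796875), 41.6231575012207)
scene tin bench z 0.001795759834287231
(array([  10,  374,  917,  277,   98,   92,   96,  100,   89,   94,   92,
        102,   93,   95,   94,  105,   91,  103,   72,  521, 1247,  290,
        108,   71,   63,  108,  232,   80,    2,    0,    0]), array([-0.01 , -0.005,  0.   ,  0.005,  0.01 ,  0.015,  0.02 ,  0.025,
        0.03 ,  0.035,  0
[... 1126 characters left out ...]
bench z 0.0010522269292921875
(array([  13,  581, 1033,  193,   16,   11,    9,   11,   15,   10,    9,
          3,    0,    0,    0,    0,    0,    0,   30, 1658, 3256,  507,
        212,   26,   14,   94,  551,  113,    1,    0,    0]), array([-0.01 , -0.005,  0.   ,  0.005,  0.01 ,  0.015,  0.02 ,  0.025,
        0.03 ,  0.035,  0.04 ,  0.045,  0.05 ,  0.055,  0.06 ,  0.065,
        0.07 ,  0.075,  0.08 ,  0.085,  0.09 ,  0.095,  0.1  ,  0.105,
        0.11 ,  0.115,  0.12 ,  0.125,  0.13 ,  0.135,  0.14 ,  0.145]))
neck 758 [ 0.49734133 -0.15181273  0.12274606]
top 0.09107521220708414 ((515.634521484375, -150.05772399902344), (226.31796264648438, 166.41812133789062), 22.408267974853516)
```

```bash
cat >> h.py <<'E'
def rect(n,I,z,x0,y0,h,mm=0.5):
    # view from above; up=+x, left=+y ; pixel size mm
    N=int(2*h*1000/mm)
    vv,uu=np.mgrid[:N,:N]
    X=x0+h-vv*mm/1000; Y=y0+h-uu*mm/1000
    c=r.get_calibration(n);f,cx,cy=K(c);R=np.array(c['R'])
    W=np.stack([X,Y,np.full(X.shape,z)],-1)@R.T+c['t']
    return cv2.remap(I,(f*W[...,0]/W[...,2]+cx).astype(np.float32),(f*W[...,1]/W[...,2]+cy).astype(np.float32),cv2.INTER_CUBIC)
E
python3 - <<'E'
from h import *
x0,y0=.500,-.15;out=[]
for n in("scene","top"):
    I=cv2.imread(f'pics/{n}0.png')
    A=rect(n,I,.122,x0,y0,.1);B=rect(n,I,.090,x0,y0,.1)
    out.append(np.hstack([A,B]))
    g=cv2.cvtColor(A,cv2.COLOR_BGR2GRAY)
    P=np.load(f'pics/P{n}.npy').reshape(-1,3)
    k=(np.hypot(P[:,0]-x0,P[:,1]-y0)<.06)&(P[:,2]>.112)&(P[:,2]<.132)
    print(n,'outer',cv2.minEnclosingCircle((P[k,:2]*1000).astype(np.float32)))
    for th in(70,85,100):
        m=((g<th)*255).astype(np.uint8);v,u=np.mgrid[:400,:400];m[np.hypot(u-200,v-200)>74]=0
        q,L,S,C=cv2.connectedComponentsWithStats(m);i=1+np.argmax(S[1:,4]);ys,xs=np.nonzero(L==i)
        X=x0+.1-ys*.0005;Y=y0+.1-xs*.0005
        M=np.stack([X,Y],1);c=M.mean(0);V=np.linalg.svd(M-c,full_matrices=False)[2][0]
        print(n,th,len(M)*.25,'area mm2',c,np.degrees(np.arctan2(V[1],V[0])))
cv2.imwrite('pics/rect.png',cv2.resize(np.vstack(out),(600,600)))
E
```

```text
scene outer ((489.45269775390625, -162.32911682128906), 44.42386245727539)
scene 70 964.5 area mm2 [ 0.49228266 -0.15924495] 148.65123920963012
scene 85 1223.5 area mm2 [ 0.49161095 -0.15995913] 153.01620931860708
scene 100 1584.75 area mm2 [ 0.49013086 -0.16210696] 164.43914428382146
top outer ((483.4814758300781, -162.84674072265625), 41.96317672729492)
top 70 1657.5 area mm2 [ 0.4878822 -0.160296 ] 167.5119134158237
top 85 1731.75 area mm2 [ 0.48826671 -0.16005053] 166.28706984720296
top 100 1805.5 area mm2 [ 0.48866104 -0.15982678] 165.11002437658465
```

View pics/rect.png

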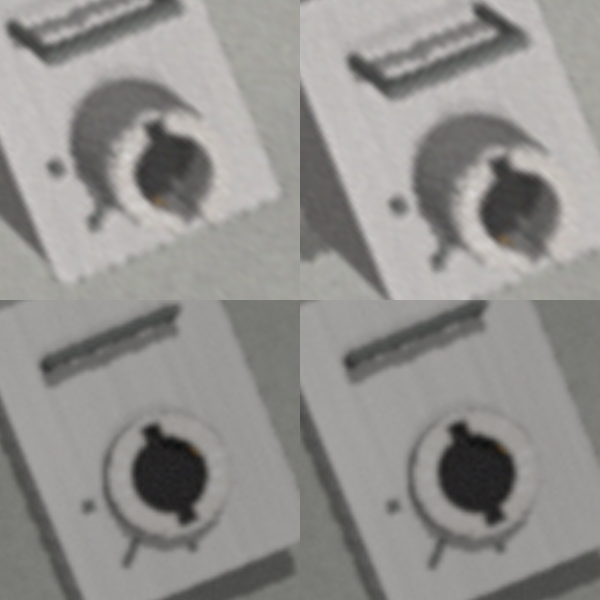

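Run:
```python
from h import *
x0,y0=.4835,-.163;out=[]
for n in("scene","top"):
    I=cv2.imread(f'pics/{n}0.png')
    A=rect(n,I,.122,x0,y0,.075,.25)
    g=cv2.cvtColor(A,cv2.COLOR_BGR2GRAY)
    for th in(60,70,85,100):
        m=((g<th)*255).astype(np.uint8);v,u=np.mgrid[:600,:600];m[np.hypot(u-300,v-300)>160]=0
        q,L,S,C=cv2.connectedComponentsWithStats(m);i=1+np.argmax(S[1:,4]);ys,xs=np.nonzero(L==i)
        X=x0+.075-ys*.00025;Y=y0+.075-xs*.00025
        M=np.stack([X,Y],1);c=M.mean(0);V=np.linalg.svd(M-c,full_matrices=False)[2][0]
        print(n,th,len(M)/16,'mm2',c.round(4),np.degrees(np.arctan2(V[1],V[0])))
    c=np.array([.4835,-.163]) if n=="top" else np.array([.486,-.163])
    def px(p): return int(round((x0+.075-p[0])*4000)),int(round((y0+.075-p[1])*4000))
    v,u=px(c)
    for R in(26,42): cv2.circle(A,(u,v),R*4,(0,0,255),1)
    for s in(1,-1):
        a=np.radians(22.4);e=c+s*.036*np.array([np.cos(a),np.sin(a)]);vv,uu=px(e);cv2.line(A,(u,v),(uu,vv),(0,255,0),1)
    out.append(cv2.resize(A,(400,400)))
# dot/bar marks on z=.09 in top view, from detection by hand
cv2.imwrite('pics/rect2.png',np.hstack(out))
```

```text
scene 60 124.5 mm2 [ 0.4978 -0.1705] -176.20332775505307
scene 70 963.125 mm2 [ 0.4923 -0.1593] 148.7294877865699
scene 85 1224.3125 mm2 [ 0.4916 -0.1599] 152.94806189386674
scene 100 1752.5 mm2 [ 0.4885 -0.1637] -157.21639016545328
top 60 1937.375 mm2 [ 0.484  -0.1628] -157.01678664433638
top 70 2030.1875 mm2 [ 0.4839 -0.1628] -157.07274507517064
top 85 2157.875 mm2 [ 0.4839 -0.1628] -157.11838921742003
top 100 2286.125 mm2 [ 0.4839 -0.1628] -157.11637997141594
```

View pics/rect2.png

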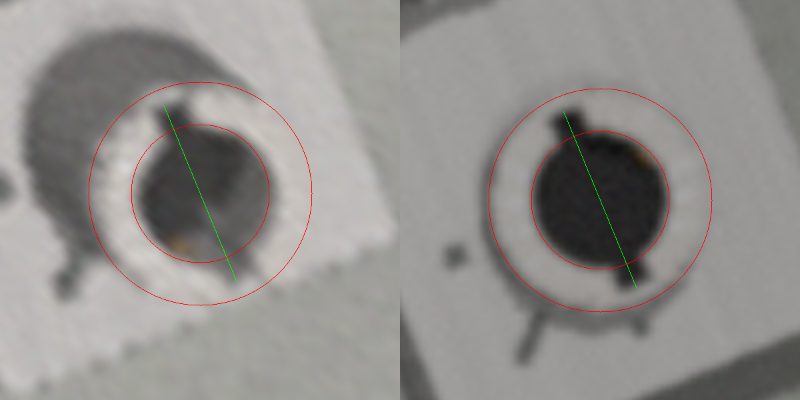

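Top and scene views agree to about 3 mm, with the same bias on both objects: cap at about (0.529, 0.277), bar at 126°, top at 0.050. Neck is at about (0.485, -0.164, 0.122), yaw 22.9°. Moving above the cap.

```bash
python3 -m handwheel '[[[0.023,-0.0275,0,0,0,-0.046,0.05],[0.023,-0.0275,0,0,0,-0.046,0.05],[0.023,-0.0275,0,0,0,-0.046,0.05],[0.023,-0.0275,0,0,0,-0.046,0.05],[0.023,-0.0275,0,0,0,-0.046,0.05],[0.023,-0.0275,0,0,0,-0.046,0.05],[0.023,-0.0275,0,0,0,-0.046,0.05],[0.023,-0.0275,0,0,0,-0.046,0.05],[0.023,-0.0275,0,0,0,-0.046,0.05],[0.023,-0.0275,0,0,0,-0.046,0.05]]]' 60
cat >> h.py <<'E'
def st():
    from scipy.spatial.transform import Rotation as Ro
    o=r.get_obs();M=Ro.from_rotvec(o['orientation']).as_matrix()
    print('t',round(o['clock'],2),'tcp',np.round(o['tcp_pos'],4),'y_az',np.degrees(np.arctan2(M[1,1],M[0,1])).round(2),'z',M[:,2].round(4),'F',np.round(o['contact_force'],1),'M',np.round(o['moment'],2),'g',round(float(o['grip_width']),4),'q',np.round(o['joints'],2))
    return o
E
python3 -c "
from h import *
st()"
```

```text
clock: 1.23
tcp_pos: [0.4584, 0.359, 0.3042]
orientation: [1.232, 2.89, 0.001]
contact_force: [0.9, 0.3, -0.3]
grip_width: 0.05
t 1.23 tcp [0.4584 0.359  0.3042] y_az 43.82 z [ 3.e-04  5.e-04 -1.e+00] F [ 0.9  0.3 -0.3] M [-0.01 -0.01 -0.01] g 0.05 q [-0.95  0.33  0.22  1.8  -0.08  1.03  0.07]
```

```bash
python3 -m handwheel '[[[0.0235,-0.0273,0,0,0,-0.044,0.05],[0.0235,-0.0273,0,0,0,-0.044,0.05],[0.0235,-0.0273,0,0,0,-0.044,0.05],[0,0,-0.035,0,0,0,0.05],[0,0,-0.035,0,0,0,0.05],[0,0,-0.035,0,0,0,0.05],[0,0,-0.02,0,0,0,0.05],[0,0,0,0,0,0,0.05]]]'
python3 - <<'E'
from h import *
st()
o=[]
for n in("scene","top"):
    p,d=r.grab_frame(n);I=p[:,:,::-1].copy();u,v=(396,295) if n=="scene" else (212,265)
    o.append(cv2.resize(I[v-50:v+50,u-50:u+50],(400,400),interpolation=cv2.INTER_CUBIC))
cv2.imwrite('pics/abv.png',np.hstack(o))
E
```

```text
clock: 1.9
tcp_pos: [0.5255, 0.2774, 0.1744]
orientation: [-1.415, -2.8, 0.011]
contact_force: [-0.2, -0.4, -0.2]
grip_width: 0.0501
t 1.9 tcp [0.5255 0.2774 0.1744] y_az 36.4 z [-0.007  -0.0046 -1.    ] F [-0.2 -0.4 -0.2] M [-0.05  0.04 -0.02] g 0.0501 q [-0.78  0.51  0.25  1.87 -0.17  0.79  0.19]
```

View pics/abv.png

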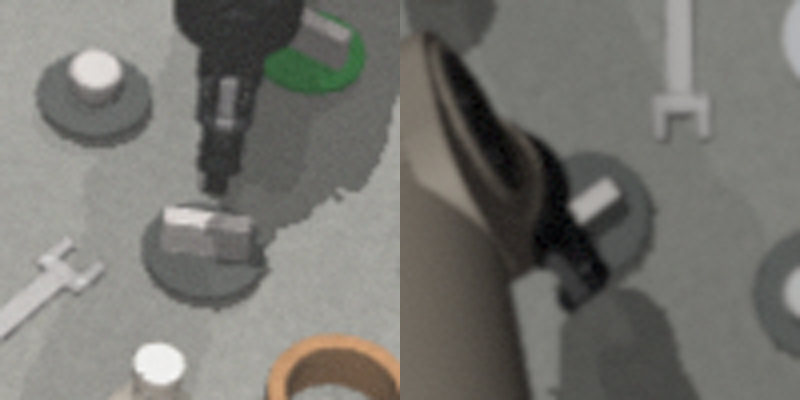

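```bash
python3 -m handwheel '[[[0,0,-0.02,0,0,0,0.05],[0,0,0,0,0,0,0.05],[0,0,0,0,0,0,0.05]]]'; python3 -c "
from h import *
st()"
```

```text
clock: 2.25
tcp_pos: [0.5284, 0.2789, 0.1602]
orientation: [1.417, 2.804, 0.002]
contact_force: [0.5, 0.0, -0.1]
grip_width: 0.0502
t 2.25 tcp [0.5284 0.2789 0.1602] y_az 36.38 z [ 9.e-04  7.e-04 -1.e+00] F [ 0.5  0.  -0.1] M [ 0.01 -0.    0.03] g 0.0502 q [-0.77  0.53  0.24  1.88 -0.18  0.75  0.2 ]
```

```bash
python3 -m handwheel '[[[0,-0.0015,-0.02,0,0,0,0.05],[0,0,-0.02,0,0,0,0.05],[0,0,-0.02,0,0,0,0.05],[0,0,0,0,0,0,0.05],[0,0,0,0,0,0,0.05]]]'; python3 -c "
from h import *
st()"
```

```text
clock: 2.67
tcp_pos: [0.5283, 0.2773, 0.0999]
orientation: [1.417, 2.804, 0.0]
contact_force: [0.2, -0.0, 0.6]
grip_width: 0.05
t 2.67 tcp [0.5283 0.2773 0.0999] y_az 36.38 z [ 1.e-04  1.e-04 -1.e+00] F [ 0.2 -0.   0.6] M [-0.06 -0.07 -0.  ] g 0.05 q [-0.75  0.62  0.21  1.9  -0.2   0.64  0.22]
```

```bash
python3 -m handwheel '[[[0,0,-0.004,0,0,0,0.05],[0,0,0,0,0,0,0.0],[0,0,0,0,0,0,0.0],[0,0,0,0,0,0,0.0],[0,0,0,0,0,0,0.0],[0,0,0,0,0,0,0.0],[0,0,0,0,0,0,0.0]]]' 70
python3 - <<'E'
from h import *
st()
o=[]
for n in("scene","top"):
    p,d=r.grab_frame(n);I=p[:,:,::-1].copy();u,v=(396,295) if n=="scene" else (212,265)
    o.append(cv2.resize(I[v-50:v+50,u-50:u+50],(400,400),interpolation=cv2.INTER_CUBIC))
cv2.imwrite('pics/grip.png',np.hstack(o))
E
```

```text
clock: 3.25
tcp_pos: [0.5286, 0.2775, 0.096]
orientation: [1.417, 2.803, 0.002]
contact_force: [-0.7, -0.1, 7.0]
grip_width: 0.0126
t 3.25 tcp [0.5286 0.2775 0.096 ] y_az 36.38 z [ 0.0013  0.0011 -1.    ] F [-0.7 -0.1  7. ] M [-0.12  0.28 -0.02] g 0.0126 q [-0.74  0.62  0.21  1.9  -0.21  0.63  0.23]
```

View pics/grip.png

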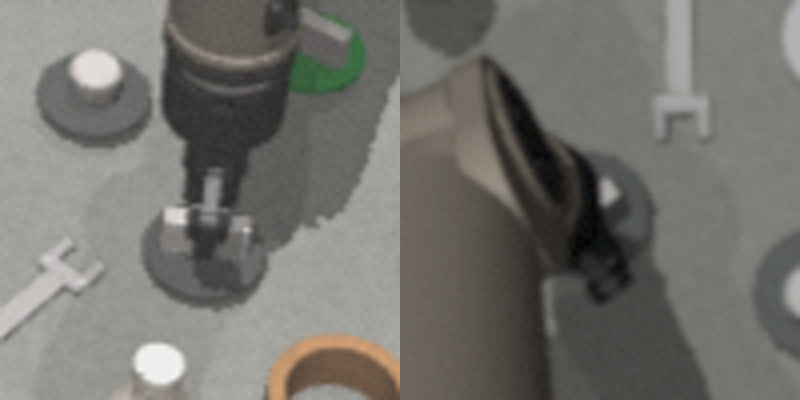

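```bash
python3 -m handwheel '[[[0,0,0.02,0,0,0,0],[0,0,0.035,0,0,0,0],[0,0,0.035,0,0,0,0],[0,0,0.035,0,0,0,0],[0,0,0.025,0,0,0,0],[0,0,0,0,0,0,0],[0,0,0,0,0,0,0]]]' 90
python3 - <<'E'
from h import *
st()
p,d=r.grab_frame("scene");cv2.imwrite('pics/lift.png',p[150:400,250:550,::-1])
E
```

```text
clock: 3.93
tcp_pos: [0.5285, 0.2774, 0.2464]
orientation: [1.416, 2.803, 0.004]
contact_force: [-0.7, 0.3, -1.6]
grip_width: 0.0122
t 3.93 tcp [0.5285 0.2774 0.2464] y_az 36.38 z [ 0.0024  0.002  -1.    ] F [-0.7  0.3 -1.6] M [0.01 0.05 0.03] g 0.0122 q [-0.8   0.42  0.27  1.82 -0.14  0.92  0.17]
```

View pics/lift.png

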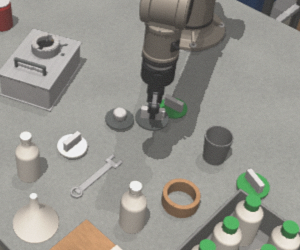

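Lifted: the cap hangs from the jaws and -1.6 N fits 140 g. Carrying it to the neck.

```bash
python3 -m handwheel '[[[-0.0036,-0.0368,0,0,0,0.111,0],[-0.0036,-0.0368,0,0,0,0.111,0],[-0.0036,-0.0368,0,0,0,0.111,0],[-0.0036,-0.0368,0,0,0,0.111,0],[-0.0036,-0.0368,0,0,0,0.111,0],[-0.0036,-0.0368,0,0,0,0.111,0],[-0.0036,-0.0368,0,0,0,0.111,0],[-0.0036,-0.0368,0,0,0,0.111,0],[-0.0036,-0.0368,0,0,0,0.111,0],[-0.0036,-0.0368,0,0,0,0.111,0]]]'; python3 -c "
from h import *
st()"
```

```text
clock: 4.82
tcp_pos: [0.4904, -0.0918, 0.2431]
orientation: [0.279, -3.125, -0.001]
contact_force: [0.2, 0.1, -1.7]
grip_width: 0.0128
t 4.82 tcp [ 0.4904 -0.0918  0.2431] y_az 100.19 z [-3.7e-03  2.0e-04 -1.0e+00] F [ 0.2  0.1 -1.7] M [-0.01 -0.08 -0.03] g 0.0128 q [-0.11  0.26  0.2   2.04 -0.07  0.85  1.88]
```

```bash
python3 -m handwheel '[[[-0.0035,-0.0365,0,0,0,0.111,0],[-0.003,-0.0365,0,0,0,0.111,0],[0,0,0,0,0,0,0],[0,0,0,0,0,0,0],[0,0,0,0,0,0,0]]]'
python3 - <<'E'
from h import *
st()
o=[]
for n in("scene","top"):
    p,d=r.grab_frame(n);I=p[:,:,::-1].copy();cv2.imwrite(f'pics/{n}1.png',I);np.save(f'pics/{n}1.npy',d);u,v=(292,200) if n=="scene" else (388,285)
    o.append(cv2.resize(I[v-50:v+50,u-50:u+50],(400,400),interpolation=cv2.INTER_CUBIC))
cv2.imwrite('pics/hover.png',np.hstack(o))
E
```

```text
clock: 5.23
tcp_pos: [0.4849, -0.162, 0.2434]
orientation: [0.609, -3.079, -0.002]
contact_force: [0.1, 0.5, -2.0]
grip_width: 0.0121
t 5.23 tcp [ 0.4849 -0.162   0.2434] y_az 112.39 z [-0.003  0.001 -1.   ] F [ 0.1  0.5 -2. ] M [-0.02 -0.   -0.03] g 0.0121 q [ 0.04  0.28  0.19  2.01 -0.07  0.86  2.23]
```

View pics/hover.png

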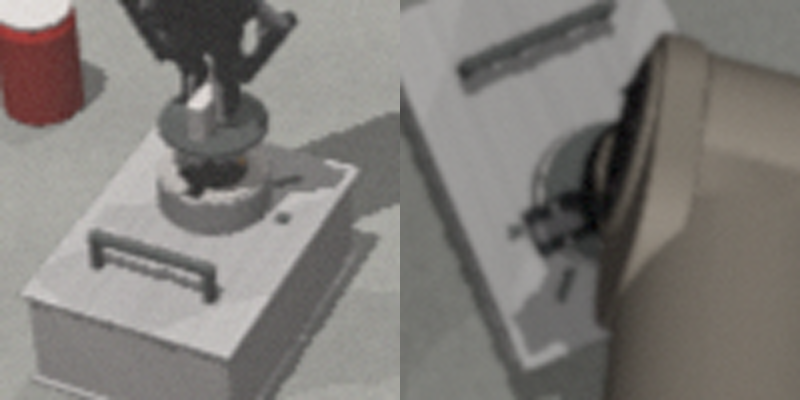

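Run:
```python
from h import *
from scipy.ndimage import map_coordinates
I0=cv2.imread('pics/scene0.png');I1=cv2.imread('pics/scene1.png')
def fit(n,I,z,x0,y0,R,sign,arc=None,sg=1.0):
    g=cv2.cvtColor(I,cv2.COLOR_BGR2GRAY).astype(float)
    th=np.radians(np.arange(0,360,3))
    if arc: th=np.radians(np.arange(arc[0],arc[1],3))
    best=[]
    def samp(x,y,rr):
        W=np.stack([x+rr*np.cos(th),y+rr*np.sin(th),np.full(th.shape,z)],-1)
        c=r.get_calibration(n);f,cx,cy=K(c);W=W@np.array(c['R']).T+c['t']
        return map_coordinates(g,[f*W[:,1]/W[:,2]+cy,f*W[:,0]/W[:,2]+cx],order=1)
    for dx in np.arange(-.008,.0081,.0005):
        for dy in np.arange(-.008,.0081,.0005):
            s=sign*(samp(x0+dx,y0+dy,R-.002)-samp(x0+dx,y0+dy,R+.002))
            best.append((np.clip(s,-10,60).mean(),x0+dx,y0+dy))
    best.sort(reverse=True);b=np.array(best[:8]);return b.mean(0).round(4)
print('bore scene',fit('scene',I0,.122,.486,-.165,.026,-1))
print('outer scene',fit('scene',I0,.122,.486,-.165,.042,1))
print('outer top',fit('top',cv2.imread('pics/top0.png'),.122,.484,-.163,.042,1),'bore top',fit('top',cv2.imread('pics/top0.png'),.122,.484,-.163,.026,-1))
for z in(.1665,.1615): print('disc scene',z,fit('scene',I1,z,.487,-.164,.040,-1))
print('disc before, scene',fit('scene',I0,.019,.531,.276,.040,-1),'top',fit('top',cv2.imread('pics/top0.png'),.019,.528,.278,.040,-1))
P=cloud('scene',np.load('pics/scene1.npy')).reshape(-1,3)
k=(np.hypot(P[:,0]-.487,P[:,1]+.164)<.045)&(P[:,2]>.158)&(P[:,2]<.172)
print(k.sum(),cv2.minEnclosingCircle((P[k,:2]*1000).astype(np.float32)),np.median(P[k,2]))
out=[]
for I,z,R,c in((I0,.122,[26,42],(.486,-.165)),(I1,.1665,[40],(.487,-.164))):
    A=rect('scene',I,z,c[0],c[1],.06,.3)
    for q in R: cv2.circle(A,(200,200),int(q/.3),(0,0,255),1)
    out.append(A)
cv2.imwrite('pics/ov.png',np.hstack(out))
```

```text
bore scene [48.0469  0.4839 -0.1661]Traceback (most recent call last):
  File "<stdin>", line 19, in <module>
  File "<stdin>", line 15, in fit
  File "<stdin>", line 11, in samp
ValueError: time passes only in moves, steps and waits
```

```bash
python3 - <<'E'
from bench import r
import pickle
pickle.dump({n:r.get_calibration(n) for n in("scene","top")},open('cal.pkl','wb'))
E
sed -i 's/r\.get_calibration(n)/CAL[n]/; s/^from bench import r$/from bench import r\nimport pickle;CAL=pickle.load(open("\.\/cal.pkl","rb"))/' h.py
cat >> h.py <<'E'
from scipy.ndimage import map_coordinates
def fit(n,I,z,x0,y0,R,sign,arc=None):
    g=cv2.cvtColor(I,cv2.COLOR_BGR2GRAY).astype(float)
    th=np.radians(np.arange(*(arc or (0,360)),3))
    best=[]
    c=CAL[n];f,cx,cy=K(c)
    def samp(x,y,rr):
        W=np.stack([x+rr*np.cos(th),y+rr*np.sin(th),np.full(th.shape,z)],-1)@np.array(c['R']).T+c['t']
        return map_coordinates(g,[f*W[:,1]/W[:,2]+cy,f*W[:,0]/W[:,2]+cx],order=1)
    for dx in np.arange(-.008,.0081,.0005):
        for dy in np.arange(-.008,.0081,.0005):
            s=sign*(samp(x0+dx,y0+dy,R-.002)-samp(x0+dx,y0+dy,R+.002))
            best.append((np.clip(s,-10,60).mean(),x0+dx,y0+dy))
    best.sort(reverse=True);return np.array(best[:8]).mean(0).round(4)
E
python3 - <<'E'
from h import *
I0=cv2.imread('pics/scene0.png');I1=cv2.imread('pics/scene1.png')
T=cv2.imread('pics/top0.png')
print('bore scene',fit('scene',I0,.122,.486,-.165,.026,-1))
print('outer scene',fit('scene',I0,.122,.486,-.165,.042,1))
print('outer top',fit('top',T,.122,.484,-.163,.042,1),'bore top',fit('top',T,.122,.484,-.163,.026,-1))
for z in(.1665,.1615): print('disc scene',z,fit('scene',I1,z,.487,-.164,.040,-1))
print('disc before, scene',fit('scene',I0,.019,.531,.276,.040,-1),'top',fit('top',T,.019,.528,.278,.040,-1))
P=cloud('scene',np.load('pics/scene1.npy')).reshape(-1,3)
k=(np.hypot(P[:,0]-.487,P[:,1]+.164)<.045)&(P[:,2]>.158)&(P[:,2]<.172)
print(k.sum(),cv2.minEnclosingCircle((P[k,:2]*1000).astype(np.float32)),np.median(P[k,2]))
out=[]
for I,z,R,c in((I0,.122,[26,42],(.485,-.165)),(I1,.1665,[40],(.487,-.164))):
    A=rect('scene',I,z,c[0],c[1],.06,.3)
    for q in R: cv2.circle(A,(200,200),int(q/.3),(0,0,255),1)
    out.append(A)
cv2.imwrite('pics/ov.png',np.hstack(out))
E
```

```text
bore scene [48.0469  0.4839 -0.1661]
outer scene [14.363   0.4866 -0.1656]
outer top [15.1766  0.4842 -0.1644] bore top [52.8038  0.4838 -0.1628]
disc scene 0.1665 [26.6944  0.4868 -0.16  ]
disc scene 0.1615 [26.11    0.4826 -0.1649]
disc before, scene [24.6256  0.5346  0.2824] top [18.0807  0.5258  0.2766]
259 ((486.4669189453125, -160.5323486328125), 42.187931060791016) 0.16757919022430326
```

View pics/ov.png

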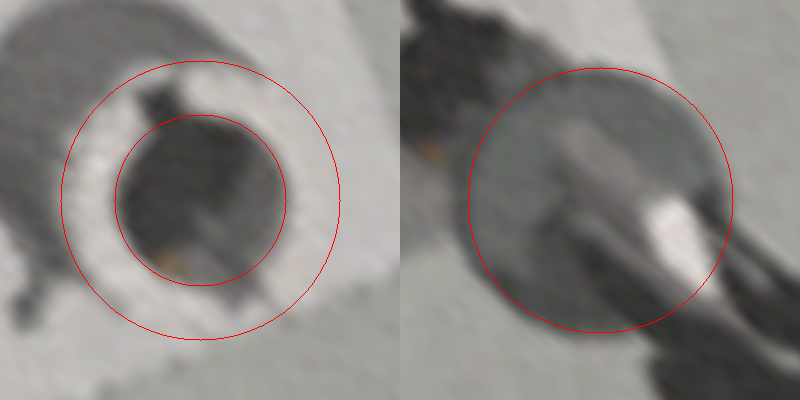

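Run:
```python
from h import *
I1=cv2.imread('pics/scene1.png')
c=CAL['scene'];print('cam',-np.array(c['R']).T@c['t'])
for a in((140,250),(130,260),(300,340),(280,345)): print('far arc, top rim',a,fit('scene',I1,.1664,.486,-.163,.040,-1,a))
for a in((330,500),(0,100),(20,120),(350,470)): print('near arc, bottom rim',a,fit('scene',I1,.1614,.486,-.163,.040,-1,a))
O=[]
A=cv2.resize(I1[155:205,260:325],(780,600),interpolation=cv2.INTER_CUBIC)
for cx_,cy_,col in((.4849,-.162,(0,0,255)),):
    for z,R in((.1664,.04),(.1614,.04),(.1474,.033)):
        pts=np.array([proj('scene',np.array([cx_+R*np.cos(t),cy_+R*np.sin(t),z])) for t in np.linspace(0,6.283,100)])
        cv2.polylines(A,[np.int32((pts-[260,155]+.5)*12)],True,col,1)
t=np.array([np.cos(np.radians(22.4)),np.sin(np.radians(22.4))])
for z in(.1964,.1664):
    for s in(1,-1):
        p=proj('scene',np.array([.4849+s*.028*t[0],-.162+s*.028*t[1],z]));cv2.circle(A,tuple(np.int32((p-[260,155]+.5)*12)),4,(0,255,0),-1)
for R in(.026,.042):
    pts=np.array([proj('scene',np.array([.4843+R*np.cos(q),-.166+R*np.sin(q),.122])) for q in np.linspace(0,6.283,100)])
    cv2.polylines(A,[np.int32((pts-[260,155]+.5)*12)],True,(255,255,0),1)
cv2.imwrite('pics/ov2.png',A)
```

```text
cam [1.30207022 0.82965387 1.16127325]
far arc, top rim (140, 250) [25.5538  0.4856 -0.161 ]
far arc, top rim (130, 260) [25.3308  0.4854 -0.162 ]
far arc, top rim (300, 340) [45.3434  0.4893 -0.1569]
far arc, top rim (280, 345) [40.6071  0.4874 -0.1602]
near arc, bottom rim (330, 500) [27.9213  0.4835 -0.1642]
near arc, bottom rim (0, 100) [10.6597  0.4834 -0.1644]
near arc, bottom rim (20, 120) [13.6541  0.4818 -0.1639]
near arc, bottom rim (350, 470) [16.0324  0.4832 -0.164 ]
```

View pics/ov2.png

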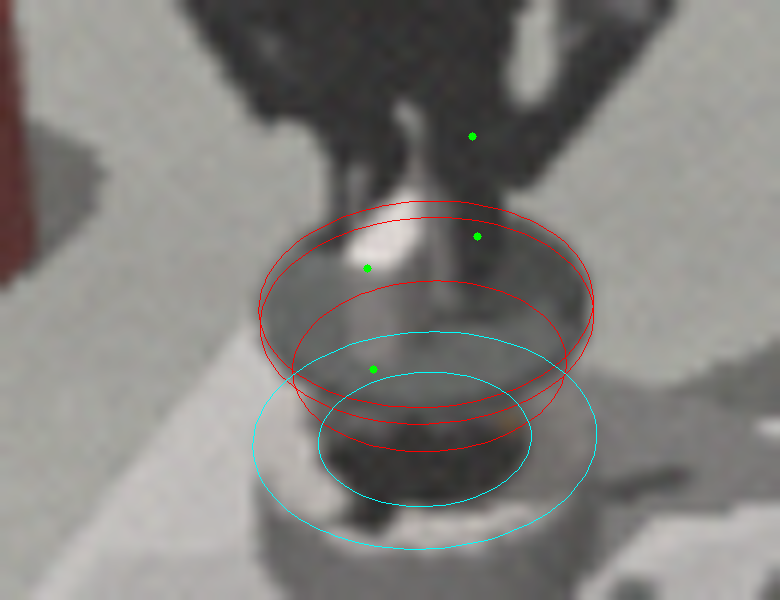

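```bash
python3 -m handwheel '[[[-0.0004,-0.0028,0,0,0,0.006,0],[0,0,-0.01,0,0,0,0],[0,0,-0.01,0,0,0,0],[0,0,0,0,0,0,0],[0,0,0,0,0,0,0]]]'; python3 -c "
from h import *
st()"
```

```text
clock: 5.75
tcp_pos: [0.4847, -0.1649, 0.2238]
orientation: [0.622, -3.077, -0.001]
contact_force: [0.3, -0.1, -1.3]
grip_width: 0.0125
t 5.75 tcp [ 0.4847 -0.1649  0.2238] y_az 112.84 z [-2.5e-03  5.0e-04 -1.0e+00] F [ 0.3 -0.1 -1.3] M [-0.03 -0.    0.02] g 0.0125 q [ 0.05  0.31  0.19  2.03 -0.08  0.81  2.25]
```

```bash
python3 -m handwheel '[[[0,0,-0.003,0,0,0,0],[0,0,-0.003,0,0,0,0],[0,0,-0.002,0,0,0,0],[0,0,0,0,0,0,0]]]'; python3 -c "
from h import *
st()"
```

```text
clock: 6.08
tcp_pos: [0.4851, -0.1653, 0.2165]
orientation: [0.621, -3.079, -0.0]
contact_force: [-0.7, 0.6, -1.6]
grip_width: 0.0124
t 6.08 tcp [ 0.4851 -0.1653  0.2165] y_az 112.81 z [-6.e-04  1.e-04 -1.e+00] F [-0.7  0.6 -1.6] M [-0.02  0.03  0.01] g 0.0124 q [ 0.05  0.32  0.19  2.03 -0.08  0.79  2.26]
```

```bash
python3 -m handwheel '[[[0,0,-0.003,0,0,0,0],[0,0,-0.003,0,0,0,0],[0,0,0,0,0,0,0]]]'; python3 -c "
from h import *
st()"
```

```text
clock: 6.33
tcp_pos: [0.485, -0.1653, 0.2104]
orientation: [0.621, -3.079, -0.001]
contact_force: [-0.3, 0.2, -1.3]
grip_width: 0.012
t 6.33 tcp [ 0.485  -0.1653  0.2104] y_az 112.82 z [-8.e-04  2.e-04 -1.e+00] F [-0.3  0.2 -1.3] M [ 0.09 -0.04  0.02] g 0.012 q [ 0.05  0.33  0.19  2.04 -0.09  0.78  2.26]
```

```bash
python3 -m handwheel '[[[0,0,-0.003,0,0,0,0],[0,0,-0.002,0,0,0,0],[0,0,0,0,0,0,0],[0,0,0,0,0,0,0]]]'; python3 -c "
from h import *
st()"
```

```text
clock: 6.67
tcp_pos: [0.4852, -0.1653, 0.2057]
orientation: [0.621, -3.079, -0.0]
contact_force: [0.8, -0.4, -1.4]
grip_width: 0.0122
t 6.67 tcp [ 0.4852 -0.1653  0.2057] y_az 112.81 z [-4.e-04  1.e-04 -1.e+00] F [ 0.8 -0.4 -1.4] M [ 0.08  0.03 -0.02] g 0.0122 q [ 0.05  0.34  0.18  2.04 -0.09  0.77  2.26]
```

Free fit so far, with no contact force. Seating it with 1 mm steps until the disc touches.

```bash
python3 -m handwheel '[[[0,0,-0.001,0,0,0,0],[0,0,0,0,0,0,0]]]'; python3 -m handwheel '[[[0,0,-0.001,0,0,0,0],[0,0,0,0,0,0,0]]]';  python3 -m handwheel '[[[0,0,-0.001,0,0,0,0],[0,0,0,0,0,0,0]]]'; python3 -c "
from h import *
st()"
```

```text
clock: 6.83
tcp_pos: [0.4853, -0.1653, 0.2048]
orientation: [0.621, -3.08, -0.0]
contact_force: [0.3, 1.1, -1.2]
grip_width: 0.0122
clock: 7.0
tcp_pos: [0.4855, -0.1654, 0.204]
orientation: [-0.621, 3.079, -0.0]
contact_force: [-0.8, -0.4, -1.1]
grip_width: 0.0123
clock: 7.17
tcp_pos: [0.4854, -0.1654, 0.204]
orientation: [-0.621, 3.079, 0.0]
contact_force: [-4.1, 1.7, 10.4]
grip_width: 0.0121
t 7.17 tcp [ 0.4854 -0.1654  0.204 ] y_az 112.81 z [ 4.e-04  3.e-04 -1.e+00] F [-4.1  1.7 10.4] M [0.29 0.84 0.01] g 0.0121 q [ 0.06  0.34  0.18  2.04 -0.09  0.76  2.26]
```

Contact came at TCP z = 0.204, exactly the expected home height. Twisting clockwise.

```bash
python3 -m handwheel '[[[0,0,0,0,0,0,0],[0,0,0,0,0,-0.06,0],[0,0,0,0,0,-0.06,0],[0,0,0,0,0,-0.06,0],[0,0,0,0,0,-0.06,0],[0,0,0,0,0,-0.06,0],[0,0,0,0,0,0,0]]]' 115; python3 -c "
from h import *
st()"
```

```text
clock: 7.75
tcp_pos: [0.4865, -0.1643, 0.2041]
orientation: [-0.152, 3.136, 0.001]
contact_force: [-1.9, 3.7, 8.8]
grip_width: 0.0119
t 7.75 tcp [ 0.4865 -0.1643  0.2041] y_az 95.55 z [ 2.2e-03  9.0e-04 -1.0e+00] F [-1.9  3.7  8.8] M [0.79 0.27 0.04] g 0.0119 q [-0.    0.34  0.25  2.05 -0.12  0.76  1.99]
```

```bash
python3 -m handwheel '[[[-0.0005,-0.0005,0,0,0,-0.06,0],[0,0,0,0,0,-0.06,0],[0,0,0,0,0,-0.06,0],[0,0,0,0,0,-0.06,0],[0,0,0,0,0,-0.06,0],[0,0,0,0,0,-0.06,0],[0,0,0,0,0,0,0],[0,0,0,0,0,0,0]]]'
python3 - <<'E'
from h import *
st()
o=[]
for n in("scene","top"):
    p,d=r.grab_frame(n);I=p[:,:,::-1].copy();cv2.imwrite(f'pics/{n}2.png',I);np.save(f'pics/{n}2.npy',d);u,v=(292,200) if n=="scene" else (388,285)
    o.append(cv2.resize(I[v-35:v+35,u-35:u+35],(400,400),interpolation=cv2.INTER_CUBIC))
cv2.imwrite('pics/tw.png',np.hstack(o))
E
```

```text
clock: 8.42
tcp_pos: [0.4865, -0.1643, 0.2041]
orientation: [0.407, 3.112, 0.003]
contact_force: [0.8, 6.0, 7.3]
grip_width: 0.0121
t 8.42 tcp [ 0.4865 -0.1643  0.2041] y_az 75.1 z [ 0.0031  0.0015 -1.    ] F [0.8 6.  7.3] M [ 1.11 -0.02  0.04] g 0.0121 q [-0.07  0.35  0.33  2.05 -0.17  0.76  1.68]
```

View pics/tw.png

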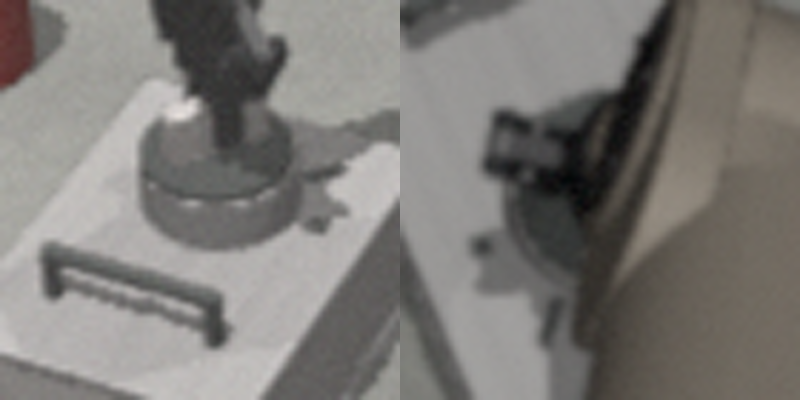

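```bash
python3 -m handwheel '[[[0,0.0005,0,0,0,-0.06,0],[0,0.0003,0,0,0,-0.065,0],[0,0,0,0,0,0,0],[0,0,0,0,0,0,0],[0,0,0,0,0,0,0]]]'
python3 - <<'E'
from h import *
st()
o=[]
for n in("scene","top"):
    p,d=r.grab_frame(n);I=p[:,:,::-1].copy();cv2.imwrite(f'pics/{n}3.png',I);np.save(f'pics/{n}3.npy',d)
I1=cv2.imread('pics/scene3.png')
A=cv2.resize(I1[165:215,260:325],(780,600),interpolation=cv2.INTER_CUBIC)
c=np.array([.4855,-.165])
def pt(X): return tuple(np.int32((proj('scene',np.array(X))-[260,165]+.5)*12))
for z in(.141,.157):
  for az,col in((-22.1,(0,255,0)),(-29,(255,0,0)),(-15,(255,0,255))):
    for s in(1,-1):
        t=s*.028*np.array([np.cos(np.radians(az)),np.sin(np.radians(az))])
        if z>.15: cv2.circle(A,pt([c[0]+t[0],c[1]+t[1],z]),4,col,-1)
for z,R in((.127,.04),(.122,.042)):
    pts=np.array([pt([c[0]+R*np.cos(q),c[1]+R*np.sin(q),z]) for q in np.linspace(0,6.283,100)]);cv2.polylines(A,[pts],True,(0,0,255),1)
cv2.imwrite('pics/fin.png',A)
P=cloud('scene',np.load('pics/scene3.npy')).reshape(-1,3);C=I1.reshape(-1,3)
k=(np.hypot(P[:,0]-.485,P[:,1]+.165)<.038)&(P[:,2]>.118)&(P[:,2]<.135);print('disc z',np.median(P[k,2]),k.sum())
k=(np.hypot(P[:,0]-.485,P[:,1]+.165)<.04)&(P[:,2]>.15)&(P[:,2]<.165)&(C.min(1)>130);m=P[k].mean(0) if k.sum() else 0;print('bar top',k.sum(),m, np.degrees(np.arctan2(m[1]+.165,m[0]-.485)) if k.sum() else '')
E
```

```text
clock: 8.93
tcp_pos: [0.4864, -0.1644, 0.2041]
orientation: [0.601, 3.08, 0.002]
contact_force: [1.4, 3.8, 6.1]
grip_width: 0.0123
t 8.93 tcp [ 0.4864 -0.1644  0.2041] y_az 67.9 z [ 3.3e-03  5.0e-04 -1.0e+00] F [1.4 3.8 6.1] M [ 0.56 -0.07  0.01] g 0.0123 q [-0.09  0.35  0.36  2.05 -0.18  0.76  1.56]
disc z 0.12871595760582236 193
bar top 29 [ 0.50481087 -0.17164757  0.15777995] -18.54926321468164
```

View pics/fin.png

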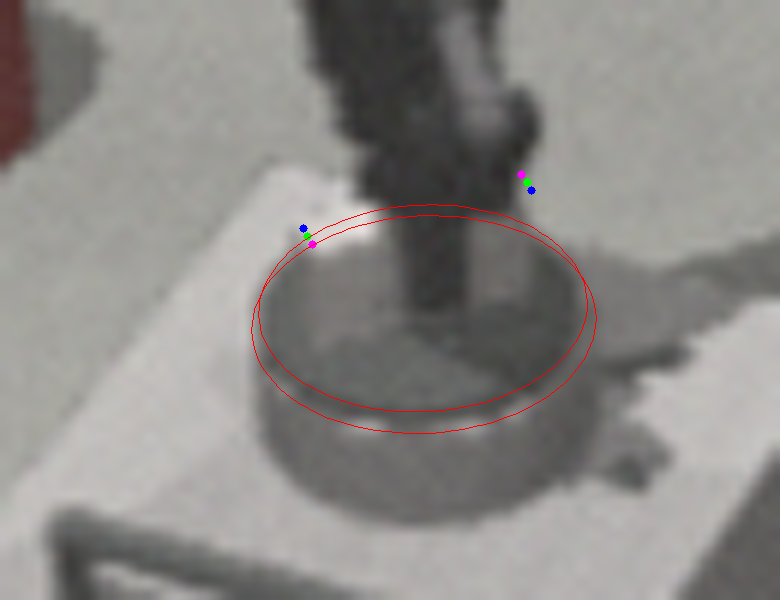

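Run:
```python
from h import *
I1=cv2.imread('pics/scene3.png')
def draw(az,c):
    A=cv2.resize(I1[170:210,265:317],(520,400),interpolation=cv2.INTER_CUBIC)
    A=cv2.convertScaleAbs(A,alpha=1.3)
    def pt(X): return tuple(int(q) for q in np.round((proj('scene',np.array(X))-[265,170]+.5)*10))
    a=np.radians(az);t=np.array([np.cos(a),np.sin(a)]);nn=np.array([-t[1],t[0]])
    for z in(.127,.157):
        q=[c+sx*.028*t+sy*.007*nn for sx,sy in((1,1),(1,-1),(-1,-1),(-1,1))]
        cv2.polylines(A,[np.array([pt([*e,z]) for e in q])],True,(0,255,0),1)
        if z>.15:
            for e in q: cv2.line(A,pt([*e,.127]),pt([*e,.157]),(0,255,0),1)
    return A[:,:390]
c=np.array([.4850,-.1650])
cv2.imwrite('pics/wire.png',np.hstack([draw(-22.1,c),draw(-14,c)]))
cv2.imwrite('pics/wire0.png',cv2.resize(cv2.convertScaleAbs(I1[170:210,265:317],alpha=1.3),(780,600),interpolation=cv2.INTER_CUBIC))
```

```text
(no output)
```

View pics/wire.png

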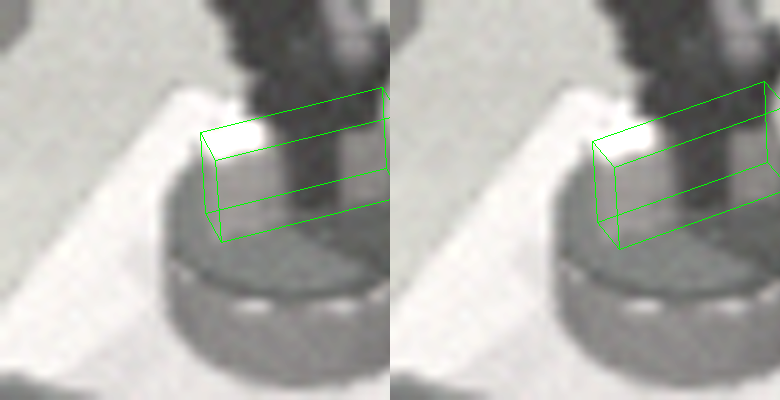

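View pics/wire0.png

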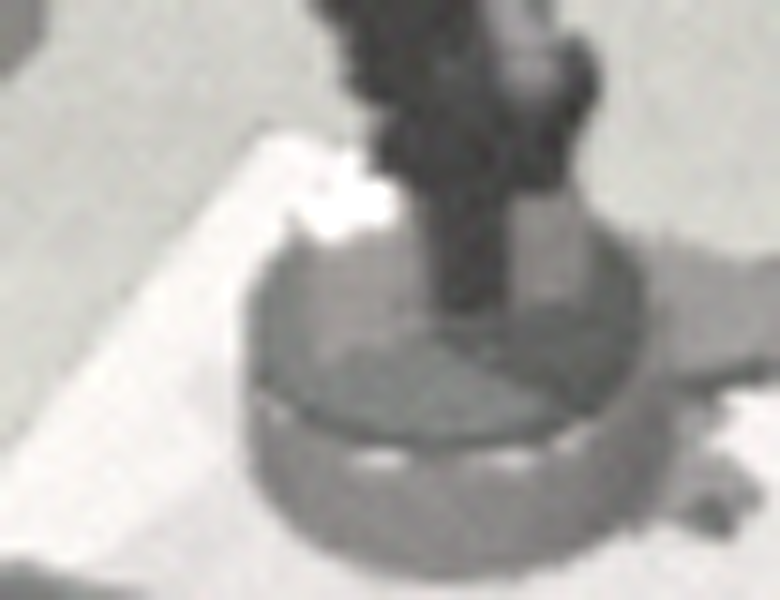

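```bash
for i in 1 2 3; do python3 -m handwheel '[[[0,0,0,0,0,0,0],[0,0,0,0,0,0,0],[0,0,0,0,0,0,0],[0,0,0,0,0,0,0]]]' >/dev/null; python3 -c "
from h import *
o=st();print('tau7',np.round(o['tau'],3),np.abs(o['qvel']).max().round(4))"; done
```

```text
t 9.37 tcp [ 0.4864 -0.1644  0.2041] y_az 67.9 z [ 3.4e-03  6.0e-04 -1.0e+00] F [0.1 2.9 5.7] M [ 0.54 -0.11  0.02] g 0.0119 q [-0.09  0.35  0.36  2.05 -0.18  0.76  1.56]
tau7 [ 1.7470e+00 -3.9117e+01  5.6270e+00 -1.9149e+01  6.0500e-01 -1.7200e-01
 -3.2000e-02] 0.0016
t 9.7 tcp [ 0.4864 -0.1644  0.2041] y_az 67.9 z [ 3.4e-03  6.0e-04 -1.0e+00] F [1.8 2.8 6.4] M [ 0.62 -0.03  0.01] g 0.0117 q [-0.09  0.35  0.36  2.05 -0.18  0.76  1.56]
tau7 [ 1.7500e+00 -3.9119e+01  5.6270e+00 -1.9149e+01  6.0500e-01 -1.7200e-01
 -3.2000e-02] 0.0016
t 10.03 tcp [ 0.4864 -0.1644  0.2041] y_az 67.9 z [ 3.4e-03  6.0e-04 -1.0e+00] F [0.5 2.5 6.8] M [ 0.55 -0.1   0.04] g 0.012 q [-0.09  0.35  0.36  2.05 -0.18  0.76  1.56]
tau7 [ 1.7490e+00 -3.9119e+01  5.6260e+00 -1.9149e+01  6.0500e-01 -1.7200e-01
 -3.2000e-02] 0.0024
```

The bar wireframe matches at about -22 to -24°, the target direction, and the disc is seated. But Mz is only 0.03 N m, less than the ring's 0.16. A small back-and-forth test will show whether friction masks it.

```bash
p(){ python3 -c "
from h import *
o=st();print('tau7',np.round(o['tau'][6],3))"; }
python3 -m handwheel '[[[0,0,0,0,0,0.03,0],[0,0,0,0,0,0.03,0]]]'>/dev/null; p; python3 -m handwheel '[[[0,0,0,0,0,-0.015,0]]]'>/dev/null; p; python3 -m handwheel '[[[0,0,0,0,0,-0.015,0]]]'>/dev/null; p;python3 -m handwheel '[[[0,0,0,0,0,-0.015,0]]]'>/dev/null; p; python3 -m handwheel '[[[0,0,0,0,0,-0.015,0]]]'>/dev/null; p; python3 -m handwheel '[[[0,0,0,0,0,0,0],[0,0,0,0,0,0,0]]]'>/dev/null; p
```

```text
t 10.2 tcp [ 0.4863 -0.1643  0.2041] y_az 71.42 z [ 2.9e-03  7.0e-04 -1.0e+00] F [1.1 4.5 7.7] M [0.71 0.09 0.04] g 0.0119 q [-0.08  0.35  0.35  2.05 -0.17  0.76  1.62]
tau7 -0.48
t 10.28 tcp [ 0.4863 -0.1643  0.2041] y_az 70.6 z [ 3.2e-03  6.0e-04 -1.0e+00] F [1.2 3.  6.8] M [ 0.62 -0.09  0.32] g 0.0121 q [-0.08  0.35  0.35  2.05 -0.17  0.76  1.61]
tau7 0.407
t 10.37 tcp [ 0.4864 -0.1643  0.2041] y_az 69.64 z [ 3.2e-03  5.0e-04 -1.0e+00] F [1.  2.7 6.3] M [ 0.56 -0.07  0.35] g 0.012 q [-0.09  0.35  0.35  2.05 -0.18  0.76  1.59]
tau7 -0.036
t 10.45 tcp [ 0.4864 -0.1644  0.2041] y_az 68.77 z [ 3.2e-03  4.0e-04 -1.0e+00] F [1.1 3.1 7.3] M [ 0.56 -0.03  0.27] g 0.0122 q [-0.09  0.35  0.36  2.05 -0.18  0.76  1.58]
tau7 -0.085
t 10.53 tcp [ 0.4864 -0.1644  0.2041] y_az 67.9 z [ 3.2e-03  4.0e-04 -1.0e+00] F [0.4 2.6 6.5] M [ 0.54 -0.01  0.32] g 0.0116 q [-0.09  0.35  0.36  2.05 -0.18  0.76  1.56]
tau7 -0.087
t 10.7 tcp [ 0.4864 -0.1644  0.2041] y_az 67.92 z [ 3.2e-03  5.0e-04 -1.0e+00] F [0.7 2.1 6.4] M [ 0.56 -0.01  0.14] g 0.0122 q [-0.09  0.35  0.36  2.05 -0.18  0.76  1.56]
tau7 -0.187
```

That settles it: Mz is about +0.3 turning forward and +0.04 turning back. The mean, about 0.17, matches the ring at half-way, so the lugs are loading it. Final look at the bar and bystanders.

Run:
```python
from h import *
p,d=r.grab_frame("scene");I=p[:,:,::-1].copy();cv2.imwrite('pics/last.png',I)
J=cv2.imread('pics/scene0.png')
cv2.imwrite('pics/diff.png',cv2.convertScaleAbs(cv2.absdiff(cv2.GaussianBlur(I,(3,3),0),cv2.GaussianBlur(J,(3,3),0)),alpha=3))
```

```text
(no output)
```

View pics/last.png

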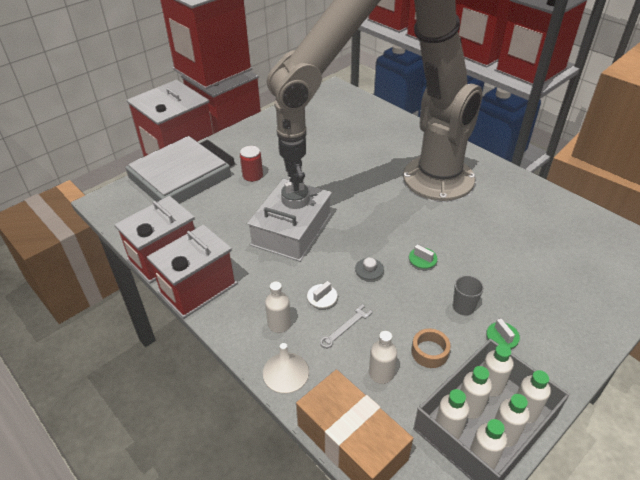

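View pics/diff.png

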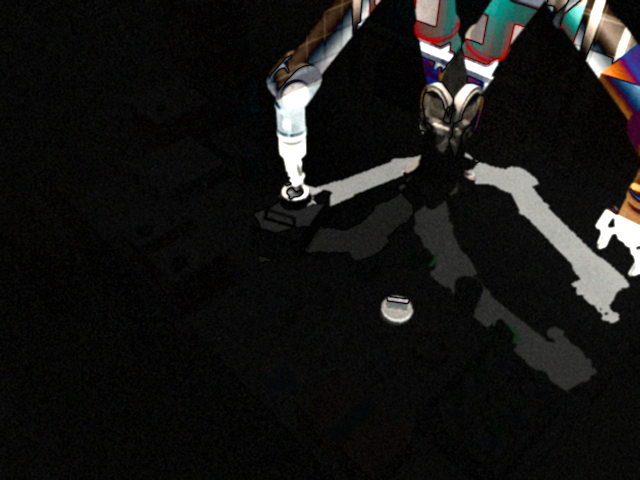

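The cap sits on the neck at (294,195). The difference image shows changes only from the arm, its shadow, and the cap's old place at (397,308), so no bystander moved. Handing in.

```bash
python3 -c "
from h import *
st(); r.hand_in()"
```

```text
t 10.75 tcp [ 0.4864 -0.1644  0.2041] y_az 67.93 z [ 3.2e-03  5.0e-04 -1.0e+00] F [1.7 3.6 6.2] M [ 0.57 -0.    0.13] g 0.0121 q [-0.09  0.35  0.36  2.05 -0.18  0.76  1.56]
the job is handed in; nothing more can be done
```

I took the straight-bar cap, lowered it through the slots to home and twisted it clockwise to the long bar mark. I handed in at 10.75 s, still gripping it at 115 N. No verdict was reported.

- **Fully down:** the disc touched at TCP z = 0.204, the home height worked out beforehand. It has stayed there under about 6 N of downward push.
- **Twist:** about 44.9° by the tool. The bar matched a wireframe drawn over the scene picture to within about 2°, reading 45–47°, which is short of the lock pin at 55°. A coarser depth reading of the bar's visible end gave about 41°.
- **Spring load:** Mz read only 0.03 N m at first, less than the 0.16 expected. Easing back about 3.5° and then forward again to the same angle showed neck friction was hiding it. The mean of the two directions, about 0.17, matches the ring at half-way. That small back-and-forth was an extra movement after the first twist.
- **Bystanders:** a before/after difference of the scene picture shows only the arm, its shadow and the moved cap.
- **Disagreements:** the two cameras differ by 2–3 mm, so I averaged them. The tool drifted about 1 mm sideways while twisting, leaving a steady side force of about 4 N.

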